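# Open the orange bayonet filter housing

### The job

The filter under the orange cover is due for service. Twist the orange cover a quarter turn counter-clockwise (seen from above) to free its lugs, lift it straight off its housing and set it down gently, grip bar up, flat inside the white tray. Leave the grey cover locked as it is.

Things in the scene. Friction and masses are not known exactly. Their poses are not given: they have to be found in the camera images.
- orange_cover: loose orange plastic cover, 0.22 kg: disc 72 mm across, 20 mm thick. Origin: centre of its underside, z up. On top a grip bar along its x: 60 mm long, 16 mm wide, 19 to 55 mm above the origin. Two lugs (24 mm wide, 8 mm thick) at the underside stick out along +x and -x to 48.5 mm from the axis. Starts locked: its x along the housing's x within 4 degrees
- orange_housing: fixed aluminium cup 116 mm across, 76 mm high; origin centre of underside. Cover rests on its floor, 60 mm up. Rim arcs (71 to 76 mm up, inward to 40 mm radius, 48 deg either side of +x and -x, red dots) hold the lugs; gaps about +y, -y (green dots). Cover at 70 to 98 deg counter-clockwise of housing x (85 best) lifts out; stops at -5 and 100 deg. Turns freely, 3 mm side play
- tray: fixed shallow white plastic tray, 180 mm square outside, floor 4 mm thick, rim 4 mm thick and 12 mm high. Origin: centre of its underside on the bench; x and y along its sides
- grey_grip_end (a point): point on top of one end of the grey cover's grip bar, 28 mm from that cover's axis and 115 mm above the bench. The grey cover sits locked in a second housing, both of the same form as the orange pair, and is to be left alone
Not all that is in view belongs to the job. Of the things that look like the orange_cover, the middle-sized one is meant.

How it is judged:
By the outcome, as a careful person would: the job done as asked, in the order asked, and still so for the second after the job is handed in, with the robot touching nothing.
It also fails if it takes over 50 s, if anything falls off the work surface, if the arm or the gripper's body presses on something with over 40 N, if the wrist force passes 120 N, or if a joint passes its speed limit or range.

### The arm

A 7-joint arm with a two-finger parallel gripper is mounted at the origin on the work surface. World frame = base frame: x ahead of the robot, y to its left, z up, the work surface at z = 0. Lengths are in m, angles in rad, forces in N, time in s.
With the tool pointing down it reaches from about 0.4 to 0.9 m from the base axis. Payload 5.5 kg.
Tool frame: the origin (TCP) lies at the very end of the fingers, on their centre line; the grasp point (between the pads) lies 19 mm behind it; z points along the fingers, y is the line along which they close (so a half turn about z gives the same grasp; the last joint's range is limited). The gripper opens to 85 mm and grips with 20 to 120 N. Pads are 22 mm wide; open, the fingers measure 114 mm over their backs; the gripper's body (76 mm by 85 mm) begins 54 mm behind the grasp point. The pads swing forward as they close: fully open they stand 13 mm farther back than shut.
Start: joints at [1.526, 0.501, -0.427, 1.55, 0.221, 1.138, -0.21], TCP at [0.197, -0.619, 0.231] pointing down, gripper open.
Joint ranges: [-2.88, 2.88], [-0.31, 2.03], [-1.54, 1.56], [0.2, 2.42], [-1.41, 4.55], [0.19, 2.02], [-2.57, 2.57]. Speed limits (rad/s): [2.57, 2.57, 3.14, 3.14, 3.14, 3.14, 3.14].

### API

Orientations are given as a unit quaternion [w, x, y, z].
In Python, from cell import r, viewer gives the robot as it stands. The module is installed in compiled form; this text tells all that it offers.
- The arm moves only by the shell command python3 -m pendant 'ROWS' [FORCE]. ROWS is JSON, a list of rows, each a list of 7 numbers: the shift along the world's x, y, z in cm, then the turn, a rotation vector about the world's x, y, z in rad, then the opening, from -1 (shut) to 1 (fully open), so that 0 is half open. A call has exactly 10 rows; each row is the pose to reach, as a shift and turn from the pose commanded when the call began; what a row does not reach only later rows make up. A row lasts 1/10 s, in which the tool goes at most 50 mm and 8.59 degrees, less where a joint would pass 70% of its speed; a pose out of reach is approached as far as the arm can. A call with a gripper value outside its range is refused whole. The fingers move at their own pace and stop on an object; FORCE is the grip in N (left out, the last holds). Time passes only in rows, so rows that repeat a pose let the fingers close, or fill a call up. It gives the time, the measured TCP pose, the force, the opening and the grip force at its end, in the units of the state.
- r.get_obs(): the state, without advancing time (a new reading comes with each control period).
- viewer.camera(name): name is "side" or "top" or "wrist"; returns a dict with "image" (400x640x3 uint8, blue, green, red), "K" (3x3 intrinsics, pixels), "rvec" (rotation vector, rad) and "tvec" (3), from world to camera coordinates, as OpenCV has them; the wrist camera has in their place "T_tool_cam" (4x4, takes a point from camera to tool coordinates, whose origin is the TCP and whose axes are the flange's). Camera axes: x right, y down, z forward; pixel columns grow to the right and rows downward; lengths in m; the calibration is good to about 2 mm. A picture is of the moment at which its call begins: read the wrist's pose just before it. There is no depth.
- r.hand_in(): hands the job in; it is judged then, once.
The state is a dict: "time_s": time; "joint_positions": joint angles; "qd": joint speeds; "tau": joint torques, N m; "eef_pos": TCP position; "tool_rot": TCP orientation; "ft_force": force on the tool from outside, world axes, zero at the start; "torque": the same for the moment, N m; "opening": opening from 0.0 (shut) to 1.0 (fully open); "grip_force": force on a finger pad.
Only numpy, scipy, OpenCV 4.12 (cv2) and the standard library are available. Lean on these libraries where they do the work, as an engineer would, in place of code of your own. Each camera call takes 0.05 s, during which the arm holds its last target. There are 200 camera calls.

## Working session

There is one attempt and no reset: what is moved stays moved. The work goes in short steps, Python scripts to look and compute and a shell command to move; the robot and the scene stay as the last step left them, time stands still between calls to the robot, and variables do not carry over. Pictures are saved under pics/ and viewed, at most 10 in all, crops included, and the job is handed in when it is done.

```bash
mkdir -p pics; cat > h.py <<'E'
import numpy as np,cv2
from scipy.spatial.transform import Rotation as R
from cell import r,viewer
def cam(n):
    o=r.get_obs() if n=="wrist" else None
    c=viewer.camera(n)
    if n=="wrist":
        q=np.array(o["tool_rot"]);T=np.eye(4);T[:3,:3]=R.from_quat(q[[1,2,3,0]]).as_matrix();T[:3,3]=o["eef_pos"]
        M=np.linalg.inv(T@np.array(c["T_tool_cam"]))
    else:
        M=np.eye(4);M[:3,:3]=cv2.Rodrigues(np.array(c["rvec"],float))[0];M[:3,3]=np.ravel(c["tvec"])
    return c["image"],np.array(c["K"]),M
def ray(uv,K,M,z):
    d=M[:3,:3].T@np.linalg.inv(K)@np.array([uv[0],uv[1],1.]);o=-M[:3,:3].T@M[:3,3]
    return (o+d*(z-o[2])/d[2])
def save(n,im): cv2.imwrite("pics/%s.png"%n,im)
E
python3 - <<'E'
from h import *
import pickle
d={n:cam(n) for n in("top","side")}
pickle.dump(d,open("d.pkl","wb"))
save("top",d["top"][0]);save("side",d["side"][0])
o=r.get_obs();print(o["eef_pos"],o["tool_rot"],o["time_s"])
E
```

```text
[ 0.19665954 -0.61889211  0.23036411] [-8.63004475e-04  9.88180498e-01  1.53292354e-01 -1.13868050e-04] 0.1
```

View pics/top.png

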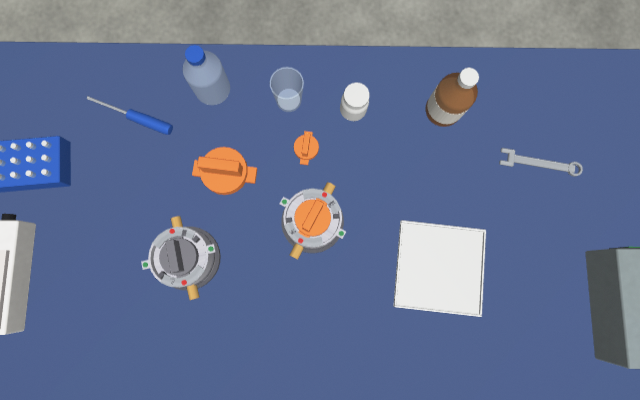

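View pics/side.png

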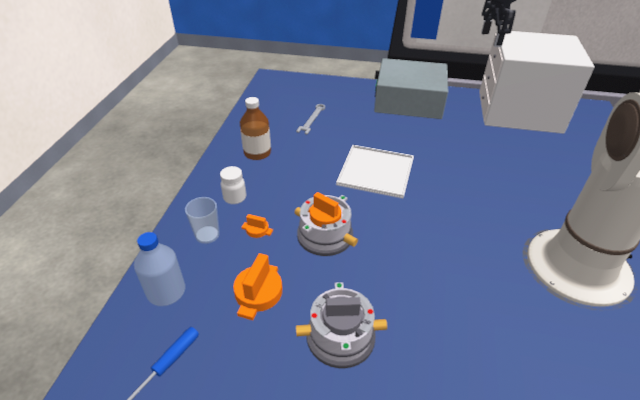

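Three orange candidates in the top picture: large loose one (223,170), small loose one (306,147), and a middle-sized one seated in the housing (313,217). The last fits: it is the middle size and sits locked in the housing. The grey pair is at (180,257) and the tray at (440,268).

```bash
python3 - <<'E'
from h import *
import pickle
d=pickle.load(open("d.pkl","rb"))
im,K,M=d["top"]
save("crop",cv2.resize(im[170:300,130:360],None,fx=3.4,fy=3.4,interpolation=cv2.INTER_CUBIC))
hsv=cv2.cvtColor(im,cv2.COLOR_BGR2HSV)
def blobs(lo,hi,z,mn=4,mx=99999):
    n,l,s,c=cv2.connectedComponentsWithStats(cv2.inRange(hsv,lo,hi))
    for i in range(1,n):
        if mn<=s[i,4]<=mx and 120<c[i][0]<500 and c[i][1]>60: print(c[i].round(1),s[i,4],ray(c[i],K,M,z).round(4))
print("green");blobs((50,100,60),(85,255,255),.076)
print("red");blobs((0,180,120),(4,255,255),.076);blobs((174,150,120),(180,255,255),.076)
print("orange");blobs((5,150,120),(18,255,255),.1)
# tray
m=cv2.inRange(hsv,(0,0,200),(180,40,255))
cs=[c for c in cv2.findContours(m,0,2)[0] if cv2.contourArea(c)>3000 and c[:,0,0].mean()>350]
for c in cs:
    b=cv2.boxPoints(cv2.minAreaRect(c));P=np.array([ray(p,K,M,.012) for p in b]);print("tray",P.mean(0),P.round(3).tolist())
print("cam",-M[:3,:3].T@M[:3,3],M[:3,:3].round(2).tolist())
E
```

```text
green
[284.1 201.3] 13 [0.5972 0.0715 0.076 ]
[340.7 232.8] 12 [ 0.5359 -0.04    0.076 ]
[210.5 248.3] 14 [0.504 0.212 0.076]
[144.9 264.5] 15 [0.4722 0.3362 0.076 ]
red
[324.3 194.1] 9 [ 0.6123 -0.0078  0.076 ]
[171.9 230.7] 9 [0.5376 0.2884 0.076 ]
[300.5 240.1] 8 [0.521  0.0382 0.076 ]
[184. 282.] 9 [0.4395 0.2596 0.076 ]
orange
[305.8 147.3] 547 [0.7007 0.0295 0.1   ]
[223.7 170.5] 2009 [0.6528 0.1879 0.1   ]
[312.2 217.3] 1039 [0.5629 0.0158 0.1   ]
tray [ 0.47061881 -0.25305434  0.012     ] [[0.388, -0.151, 0.012], [0.569, -0.172, 0.012], [0.553, -0.358, 0.012], [0.373, -0.331, 0.012]]
cam [0.4556576  0.01817521 0.93621516] [[0.01, -1.0, 0.01], [-0.99, -0.01, -0.16], [0.16, -0.01, -0.99]]
```

View pics/crop.png

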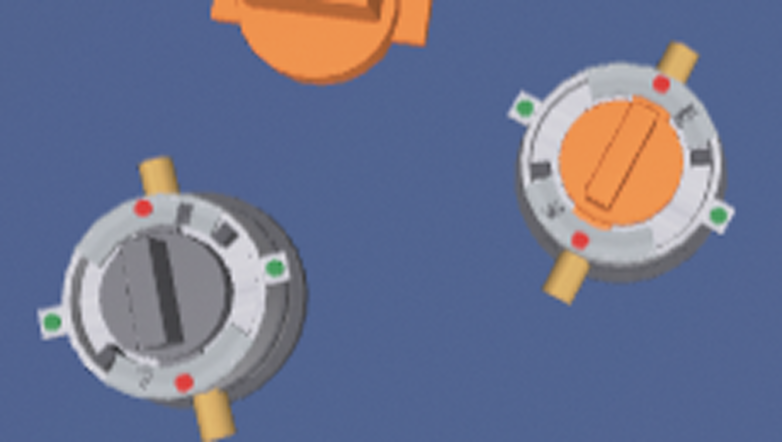

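The crop confirms it: the middle-sized orange cover sits in the housing with its bar pointing at the red dots (locked), greens at ±y. The housing centre is about (0.567, 0.016), its x axis at about -28°. I'll move to hover.

```bash
python3 -m pendant '[[0,0,3,0,0,0,1],[0,2,7,0,0,0,1],[2,4,9,0,0,-0.1,1],[4,7,10,0,0,-0.2,1],[6,11,10,0,0,-0.3,1],[8,15,10,0,0,-0.4,1],[10,19,10,0,0,-0.5,1],[12,23,10,0,0,-0.6,1],[14,27,10,0,0,-0.7,1],[16,30,10,0,0,-0.8,1]]' 40; python3 -c "
from h import *;o=r.get_obs();print(o['joint_positions'],o['eef_pos'],o['tool_rot'])"
```

```text
time_s: 1.1
eef_pos: [0.3575, -0.3166, 0.3312]
tool_rot: [0.0, 0.97, -0.245, -0.0]
ft_force: [0.5, -0.9, 0.4]
opening: 0.998
grip_force: 0.0
[ 1.17622671  0.09351914 -0.54018294  1.83571634  0.05131573  1.22662923
 -1.44496186] [ 0.35746422 -0.3165582   0.33118466] [ 5.92359738e-06  9.69554557e-01 -2.44875180e-01 -3.26238605e-04]
```

```bash
python3 -m pendant '[[2,3.5,0,0,0,0,1],[4.5,7.5,0,0,0,0,1],[7,11.5,0,0,0,0,1],[9.5,15.5,0,0,0,0,1],[12,19.5,0,0,0,0,1],[14.5,23.5,-1,0,0,0,1],[17,27.5,-3,0,0,0,1],[19.5,31.3,-6,0,0,0,1],[21,33.3,-9,0,0,0,1],[21,33.3,-9,0,0,0,1]]'; python3 - <<'E'
from h import *
im,K,M=cam("wrist");save("w1",im)
o=r.get_obs();print(o['joint_positions'].round(2),o['eef_pos'],o['tool_rot'])
hsv=cv2.cvtColor(im,cv2.COLOR_BGR2HSV)
for nm,lo,hi in(("g",(50,100,60),(85,255,255)),("r",(0,180,120),(4,255,255)),("r",(174,150,120),(180,255,255))):
    n,l,s,c=cv2.connectedComponentsWithStats(cv2.inRange(hsv,lo,hi))
    for i in range(1,n):
        if s[i,4]>20: print(nm,c[i].round(1),s[i,4],ray(c[i],K,M,.076).round(4))
E
```

```text
time_s: 2.1
eef_pos: [0.5651, 0.0186, 0.2362]
tool_rot: [-0.001, 0.971, -0.24, -0.004]
ft_force: [-1.1, -0.0, -0.2]
opening: 1.0
grip_force: 0.0
[ 0.53  0.42 -0.78  1.75  0.32  1.12 -2.4 ] [0.56543195 0.01617485 0.23827961] [-3.66458066e-04  9.70439179e-01 -2.41325916e-01 -3.07683960e-03]
g [247.4 173.2] 77 [0.5967 0.0725 0.076 ]
g [391.6 175.6] 77 [ 0.5357 -0.039   0.076 ]
r [318.5 115.5] 40 [ 0.6115 -0.006   0.076 ]
r [320.4 228.1] 32 [0.5207 0.0398 0.076 ]
r [ 95.7 320.9] 49 [0.5367 0.2886 0.076 ]
```

View pics/w1.png

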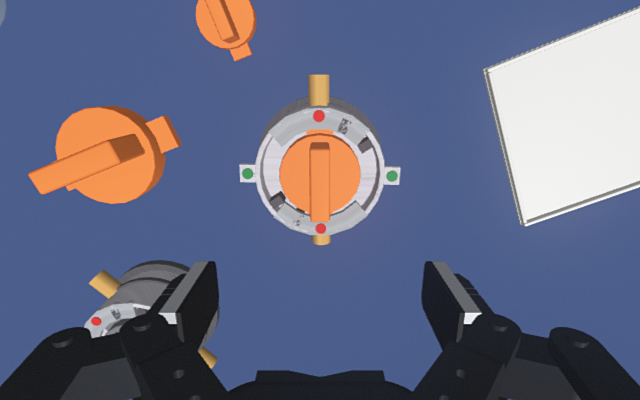

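The wrist view shows the bar vertical at columns 319–320 (rows 143–215), aligned with the tool within about 1°. Next I descend and grip.

```bash
python3 -m pendant '[[0,0.3,-3,0,0,0,1],[0,0.3,-6,0,0,0,1],[0,0.3,-9,0,0,0,1],[0,0.3,-11,0,0,0,1],[0,0.3,-12.5,0,0,0,1],[0,0.3,-13.7,0,0,0,1],[0,0.3,-14.5,0,0,0,1],[0,0.3,-15,0,0,0,1],[0,0.3,-15.3,0,0,0,1],[0,0.3,-15.3,0,0,0,1]]' 40;  python3 -m pendant '[[0,0,0,0,0,0,0.5],[0,0,0,0,0,0,0],[0,0,0,0,0,0,-0.3],[0,0,0,0,0,0,-0.5],[0,0,0,0,0,0,-0.7],[0,0,0,0,0,0,-1],[0,0,0,0,0,0,-1],[0,0,0,0,0,0,-1],[0,0,0,0,0,0,-1],[0,0,0,0,0,0,-1]]' 40; python3 -c "
from h import *;o=r.get_obs();print(o['joint_positions'].round(2),o['eef_pos'],o['tool_rot'],o['torque'])"
```

```text
time_s: 3.15
eef_pos: [0.5671, 0.0166, 0.0885]
tool_rot: [0.0, 0.97, -0.244, 0.0]
ft_force: [-0.3, 0.3, 0.6]
opening: 1.0
grip_force: 0.0
time_s: 4.15
eef_pos: [0.5673, 0.0167, 0.0886]
tool_rot: [-0.0, 0.97, -0.244, 0.0]
ft_force: [0.5, 0.3, 4.4]
opening: 0.177
grip_force: 40.0
[ 0.41  0.59 -0.64  1.87  0.46  0.84 -2.52] [0.56731002 0.0167033  0.08857959] [-1.27783948e-04  9.69885613e-01 -2.43560594e-01  3.45419029e-04] [ 0.09868961 -0.01807724 -0.03151561]
```

```bash
python3 -m pendant '[[0,0,0,0,0,0.05,-1],[0,0,0,0,0,0.15,-1],[0,0,0,0,0,0.25,-1],[0,0,0,0,0,0.35,-1],[0,0,0,0,0,0.45,-1],[0,0,0,0,0,0.55,-1],[0,0,0,0,0,0.65,-1],[0,0,0,0,0,0.72,-1],[0,0,0,0,0,0.75,-1],[0,0,0,0,0,0.75,-1]]'
python3 -c "
from h import *;o=r.get_obs();print(o['joint_positions'].round(2),o['torque'])"
```

```text
time_s: 5.15
eef_pos: [0.5672, 0.0165, 0.0886]
tool_rot: [0.0, 0.992, 0.129, 0.0]
ft_force: [0.9, -1.1, 5.2]
opening: 0.178
grip_force: 40.3
[ 0.53  0.65 -0.81  1.86  0.6   0.89 -1.88] [-0.03157204  0.03744724  0.09543925]
```

```bash
python3 -m pendant '[[0,0,0,0,0,0.05,-1],[0,0,0,0,0,0.15,-1],[0,0,0,0,0,0.25,-1],[0,0,0,0,0,0.35,-1],[0,0,0,0,0,0.45,-1],[0,0,0,0,0,0.55,-1],[0,0,0,0,0,0.65,-1],[0,0,0,0,0,0.71,-1],[0,0,0,0,0,0.74,-1],[0,0,0,0,0,0.74,-1]]'
python3 - <<'E'
from h import *
o=r.get_obs();print(o['joint_positions'].round(2),o['torque'],o['ft_force'],o['tool_rot'])
im,K,M=cam("wrist");a=im;b=cam("top")[0]
save("t1",np.vstack([cv2.resize(a,None,fx=.75,fy=.75),cv2.resize(b[160:280,240:400],(480,300))]))
E
```

```text
time_s: 6.15
eef_pos: [0.5672, 0.0165, 0.0886]
tool_rot: [0.0, 0.878, 0.479, 0.0]
ft_force: [0.3, 0.3, 4.7]
opening: 0.182
grip_force: 40.4
[ 0.64  0.73 -0.97  1.86  0.73  0.96 -1.24] [-0.0541543   0.00475099  0.10504776] [0.27654709 0.27072949 4.72360669] [8.67811059e-05 8.77962321e-01 4.78729667e-01 2.49309903e-04]
```

View pics/t1.png

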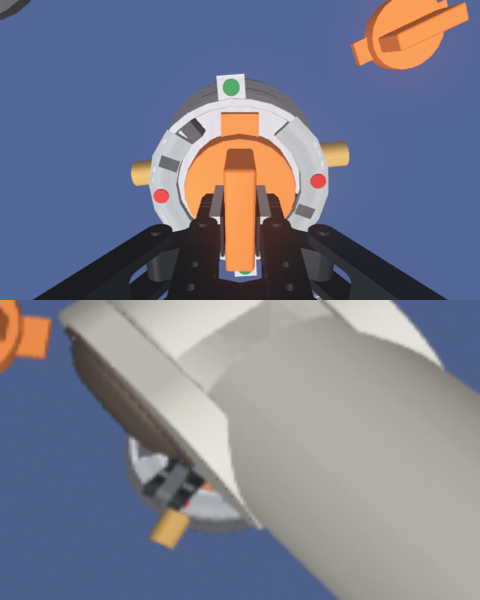

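The wrist image shows the lug at (240,123) in the gap under the green dot (231,87), between the rim arcs, so the cover is free. Lifting straight up.

```bash
python3 -m pendant '[[0,0,0.2,0,0,0,-1],[0,0,0.5,0,0,0,-1],[0,0,1,0,0,0,-1],[0,0,1.7,0,0,0,-1],[0,0,2.5,0,0,0,-1],[0,0,3.5,0,0,0,-1],[0,0,5,0,0,0,-1],[0,0,7,0,0,0,-1],[0,0,9,0,0,0,-1],[0,0,10,0,0,0,-1]]' 50
python3 - <<'E'
from h import *
o=r.get_obs();print(o['joint_positions'].round(2),o['eef_pos'],o['ft_force'])
im,K,M=cam("side");save("s2",im[100:300,200:500].repeat(2,0).repeat(2,1))
E
```

```text
time_s: 7.25
eef_pos: [0.5681, 0.017, 0.1911]
tool_rot: [0.001, 0.878, 0.479, 0.001]
ft_force: [0.1, -0.0, -2.8]
opening: 0.177
grip_force: 48.9
[ 0.72  0.61 -1.08  1.79  0.6   1.12 -1.14] [0.56805601 0.01700765 0.19108867] [ 0.12748376 -0.02932824 -2.76154279]
```

View pics/s2.png

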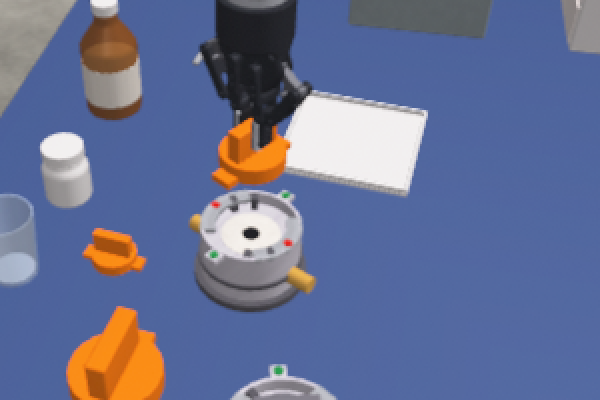

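The cover is clear of the housing and hanging level in the gripper (crop, (253,160)). Now carrying it over the tray.

```bash
python3 -m pendant '[[-0.3,-1,0.3,0,0,0,-1],[-1.1,-3,0.5,0,0,0,-1],[-2.2,-6,0.5,0,0,0,-1],[-3.4,-9.5,0.5,0,0,0,-1],[-4.7,-13,0.5,0,0,0,-1],[-5.9,-16.5,0.5,0,0,0,-1],[-7.2,-20,0.5,0,0,0,-1],[-8.4,-23.5,0.5,0,0,0,-1],[-9.4,-26,0.2,0,0,0,-1],[-9.7,-27,0,0,0,0,-1]]'
python3 -m pendant '[[0,0,-1.5,0,0,0,-1],[0,0,-3.5,0,0,0,-1],[0,0,-5.5,0,0,0,-1],[0,0,-7.5,0,0,0,-1],[0,0,-9.5,0,0,0,-1],[0,0,-11,0,0,0,-1],[0,0,-12,0,0,0,-1],[0,0,-12.5,0,0,0,-1],[0,0,-13,0,0,0,-1],[0,0,-13,0,0,0,-1]]'
python3 - <<'E'
from h import *
o=r.get_obs();print(o['joint_positions'].round(2),o['eef_pos'],o['ft_force'])
im,K,M=cam("side");a=im[80:230,270:470]
save("s3",cv2.resize(a,None,fx=3,fy=3))
E
```

```text
time_s: 8.3
eef_pos: [0.4669, -0.2576, 0.1868]
tool_rot: [-0.001, 0.88, 0.476, -0.002]
ft_force: [-0.5, -0.2, -1.5]
opening: 0.179
grip_force: 48.9
time_s: 9.3
eef_pos: [0.47, -0.2533, 0.0582]
tool_rot: [-0.0, 0.878, 0.478, 0.0]
ft_force: [-0.1, -0.3, -1.3]
opening: 0.175
grip_force: 48.9
[ 1.17  0.73 -0.95  1.95  0.78  0.88 -0.77] [ 0.47003048 -0.25332     0.05816925] [-0.06655486 -0.26772129 -1.27627593]
```

View pics/s3.png

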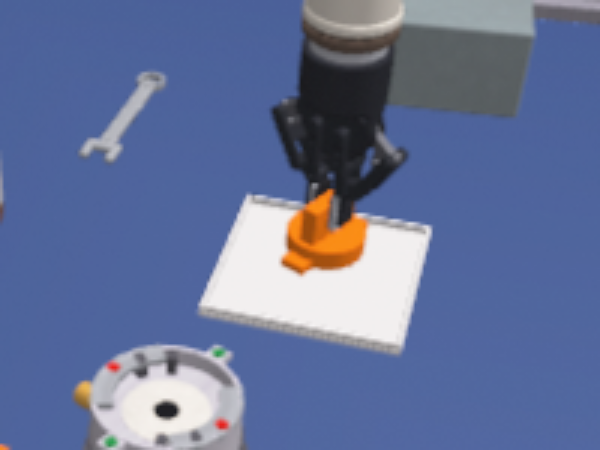

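The cover hangs about 25 mm above the tray, well inside the rim and level. Lowering slowly.

```bash
python3 -m pendant '[[0,0,-0.5,0,0,0,-1],[0,0,-1,0,0,0,-1],[0,0,-1.4,0,0,0,-1],[0,0,-1.7,0,0,0,-1],[0,0,-1.9,0,0,0,-1],[0,0,-2.1,0,0,0,-1],[0,0,-2.2,0,0,0,-1],[0,0,-2.3,0,0,0,-1],[0,0,-2.4,0,0,0,-1],[0,0,-2.4,0,0,0,-1]]'
python3 -m pendant '[[0,0,-0.02,0,0,0,-1],[0,0,-0.04,0,0,0,-1],[0,0,-0.06,0,0,0,-1],[0,0,-0.08,0,0,0,-1],[0,0,-0.1,0,0,0,-1],[0,0,-0.12,0,0,0,-1],[0,0,-0.14,0,0,0,-1],[0,0,-0.16,0,0,0,-1],[0,0,-0.16,0,0,0,-1],[0,0,-0.16,0,0,0,-1]]'
```

```text
time_s: 10.35
eef_pos: [0.47, -0.2534, 0.0343]
tool_rot: [-0.0, 0.878, 0.478, 0.0]
ft_force: [-0.8, 0.3, -2.1]
opening: 0.178
grip_force: 48.9
time_s: 11.35
eef_pos: [0.47, -0.2534, 0.0327]
tool_rot: [-0.0, 0.878, 0.479, 0.0]
ft_force: [-0.2, -0.3, -2.8]
opening: 0.177
grip_force: 48.9
```

```bash
python3 -m pendant '[[0,0,-0.02,0,0,0,-1],[0,0,-0.04,0,0,0,-1],[0,0,-0.06,0,0,0,-1],[0,0,-0.08,0,0,0,-1],[0,0,-0.1,0,0,0,-1],[0,0,-0.1,0,0,0,-1],[0,0,-0.1,0,0,0,-1],[0,0,-0.1,0,0,0,-1],[0,0,-0.1,0,0,0,-1],[0,0,-0.1,0,0,0,-1]]'
```

```text
time_s: 12.35
eef_pos: [0.4699, -0.2535, 0.0326]
tool_rot: [0.0, 0.878, 0.479, -0.0]
ft_force: [-4.4, 0.9, 8.4]
opening: 0.179
grip_force: 50.6
```

Contact (+8 N up). Release and retreat.

```bash
python3 -m pendant '[[0,0,0.05,0,0,0,-0.6],[0,0,0.05,0,0,0,-0.5],[0,0,0.05,0,0,0,-0.3],[0,0,0.05,0,0,0,0],[0,0,0.05,0,0,0,0.2],[0,0,0.05,0,0,0,0.4],[0,0,0.05,0,0,0,0.4],[0,0,0.05,0,0,0,0.4],[0,0,0.05,0,0,0,0.4],[0,0,0.05,0,0,0,0.4]]' 20
python3 -m pendant '[[0,0,0.5,0,0,0,0.4],[0,0,1.5,0,0,0,0.4],[0,0,3,0,0,0,0.4],[0,0,5,0,0,0,0.4],[0,0,8,0,0,0,0.4],[0,0,11,0,0,0,0.4],[0,0,14,0,0,0,0.4],[0,0,17,0,0,0,0.4],[0,0,19,0,0,0,0.4],[0,0,20,0,0,0,0.4]]'
python3 - <<'E'
from h import *
a=cam("wrist")[0];b=cam("side")[0]
save("f",np.vstack([cv2.resize(a,(480,300)),cv2.resize(b[80:280,240:560],(480,300))]))
E
```

```text
time_s: 13.35
eef_pos: [0.47, -0.2535, 0.0322]
tool_rot: [0.0, 0.878, 0.478, 0.0]
ft_force: [0.4, -0.4, 0.4]
opening: 0.701
grip_force: 0.0
time_s: 14.35
eef_pos: [0.471, -0.2534, 0.2353]
tool_rot: [0.002, 0.878, 0.479, 0.001]
ft_force: [0.5, -1.0, -0.7]
opening: 0.696
grip_force: 0.0
```

View pics/f.png

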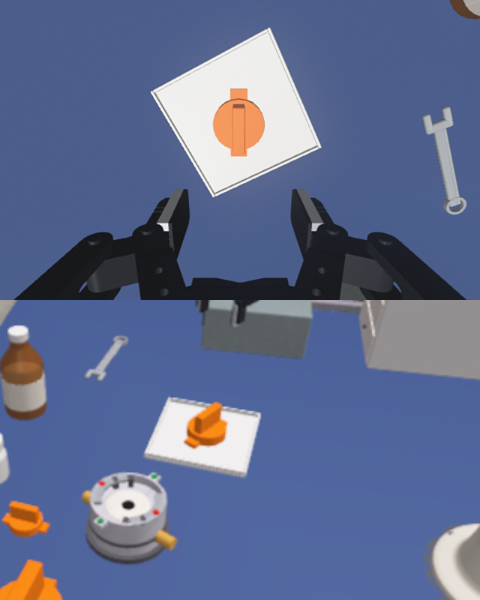

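The cover lies flat, bar up, at the centre of the tray (wrist (238,122), side (206,428)). The gripper is clear of it.

```bash
python3 -c "
from h import *;print(r.hand_in())"
```

```text
the job is handed in; nothing more can be done
None
```

I turned the orange cover about 85° counter-clockwise, lifted it straight off and set it flat, grip bar up, in the middle of the white tray; the grey cover was not touched, and the job is handed in at about 14.5 s (no verdict was returned).

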